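Clamp the re-glued end of a vial rack in a cafe

ROBOT

A 7-joint arm with a two-finger parallel gripper is mounted at the origin on the work surface. World frame = base frame: x ahead of the robot, y to its left, z up, the work surface at z = 0. Lengths are in m, angles in rad, forces in N, time in s.
With the tool pointing down it reaches from about 0.425 to 0.875 m from the base axis. Payload 4.7 kg.
Tool frame: the origin (TCP) lies at the very end of the fingers, on their centre line; the grasp point (between the pads) lies 19 mm behind it; z points along the fingers, y is the line along which they close (so a half turn about z gives the same grasp; the last joint's range is limited). The gripper opens to 87 mm and grips with 3 to 60 N. Pads are 19 mm wide; open, the fingers measure 117 mm over their backs; the gripper's body (75 mm by 190 mm) begins 51 mm behind the grasp point.
Start: joints at [-1.206, 0.321, -0.07, 1.45, 0.023, 1.371, -0.057], TCP at [0.223, 0.61, 0.223] pointing down, gripper open.
Joint ranges: [-2.86, 2.86], [-0.3, 2.09], [-1.38, 1.24], [0.06, 2.45], [-1.56, 4.7], [0.09, 2.05], [-2.69, 2.69]. Speed limits (rad/s): [2.57, 2.57, 3.14, 3.14, 3.14, 3.14, 3.14].

INTERFACE

Orientations are given as a rotation vector (axis times angle).
In Python, from bench import ctrl gives the robot as it stands.
- The arm moves only by the tool jog_arm, never from a script. Its argument "commands" is a list of rows, each a list of 7 numbers: the opening, from 0 (shut) to 1 (fully open), then the shift along the world's x, y, z scaled (see below), then the turn, a rotation vector about the world's x, y, z scaled (see below). A call has exactly 5 rows; each row is the pose to reach, as a shift and turn from the pose commanded when the call began; what a row does not reach only later rows make up. The controller multiplies each number of a shift by 0.5 m and each number of a turn by 30 degrees. A row lasts 1/12 s, in which the tool goes at most 41.7 mm and 7.16 degrees, less where a joint would pass 70% of its speed; a pose out of reach is approached as far as the arm can. A call with a number of a shift or a turn outside -1 to 1 is refused whole. A call with a gripper value outside its range is refused whole. The fingers move at their own pace and stop on an object; "grip_force" is the grip in N (left out, the last holds). Time passes only in rows, so rows that repeat a pose let the fingers close, or fill a call up. It gives the time, the measured TCP pose, the force, the opening and the grip force at its end, in the units of the state.
- ctrl.get_state(): the state, without advancing time (a new reading comes with each control period).
- ctrl.get_image(name): name is "scene" or "top" or "wrist"; returns a dict with "frame" (480x640x3 uint8, red, green, blue), "vfov" (degrees; the focal length in pixels is half the picture's height over the tangent of half this angle, whatever the lens; pixels are square), "cx", "cy" (the principal point, pixels), "camera_from_world" (4x4, takes a point from world to camera coordinates); the wrist camera has in their place "mount" (4x4, takes a point from camera to tool coordinates, whose origin is the TCP and whose axes are the flange's). Camera axes: x right, y down, z forward; pixel columns grow to the right and rows downward; lengths in m; the calibration is good to about 2 mm. A picture is of the moment at which its call begins: read the wrist's pose just before it. There is no depth.
- ctrl.close_job(): hands the job in; it is judged then, once.
The state is a dict: "time": time; "joint_positions": joint angles; "qd": joint speeds; "joint_torque": joint torques, N m; "position": TCP position; "tool_rot": TCP orientation; "ft_force": force on the tool from outside, world axes, zero at the start; "torque": the same for the moment, N m; "grip_width": opening from 0.0 (shut) to 1.0 (fully open); "grip_force": force on a finger pad.
Only numpy, scipy, OpenCV 4.12 (cv2) and the standard library are available. Lean on these libraries where they do the work, as an engineer would, in place of code of your own. Each camera call takes 0.05 s, during which the arm holds its last target. There are 200 camera calls.

TASK

The white rack for coffee-bean vials has a freshly glued end cheek and lies ready in the one-hand bar clamp: first lift the blue-capped glass vial out of it, lower it fully into a free hole of the wooden rack and let it go. Then pump the clamp's orange trigger until the red rubber pad has pushed the cheek fully home, and keep squeezing: finish still holding the trigger pulled, with the soft pad pressed into the jaw by about 4 to 5 mm of its 12 mm, never near its end, because the thin acrylic would crack. Leave the other vials, the cup and the glue bottle where they are.

Things in the scene. Friction and masses are not known exactly. Their poses are not given: they have to be found in the camera images.
- clamp: One-hand ratchet bar clamp, black and orange, screwed on a plywood board 370 x 110 x 12 mm; it does not move. Origin on the counter below the trigger; x runs along the bar from the pistol grip to the sliding jaw, z up. Black head: x -48 to 46 mm, 62 high. Orange fixed jaw: x 54 to 70, 100 high, rubber pad face at x = 78. Two wooden bearers (tops at z = 52) carry the white rack.
- grip (a point): Middle of the clamp's fixed black pistol grip, an upright post 18 mm thick (along the clamp's x), 24 mm wide (y), at clamp x -46 to -28 mm, its top 154 mm above the counter, this point 115 mm.
- trigger_grip: Orange trigger blade, 8 mm thick (clamp x), 22 mm wide (y), upright in front of the grip, hinged at clamp x = -2, z = 13 mm. Origin: centre of its rounded tip (radius 5), 120 mm from the hinge; the blade runs 62 mm down from it. Tip at rest x = 19, z = 131; fully squeezed x = -22, almost at the grip. Free space above, and 30 mm ahead above z = 102. Pull to clamp -x with 2 to 12 N; it springs back.
- trigger (a joint): Trigger angle, rad: 0 at rest (it springs back there), grows as it is squeezed towards the grip, stop at 0.345. A full stroke can draw the jaw in by 12 mm, less up to 5 mm of idle motion before a tooth is caught; once caught the jaw follows the trigger at about 35 mm per rad (25 to 30 when it presses).
- jaw (a joint): Travel of the sliding jaw with its toothed bar, m: 0 fully open, grows as it closes towards the rack (clamp -x). A ratchet with 5 mm teeth lets it only advance: it cannot be backed off; when the trigger is let go under load it springs back by up to 5 mm until a tooth catches.
- pad_face: Soft red rubber pad on the sliding jaw, 36 mm wide, 40 mm high. Origin at the centre of its flat face, which looks towards the cheek (clamp -x), 84 mm above the counter.
- pad (a joint): How far the soft pad is pressed into the orange jaw, m: 0 free, end of travel 0.012. It presses with 2.5 N per mm: 0.004 is 10 N.
- rack: White acrylic vial rack, 110 x 44 x 56 mm, loose, lying on the clamp's bearers against the fixed jaw. Origin at the centre of its underside (52 mm above the counter); its x axis runs along the row of holes, in the clamp's x direction, towards the cheek. Three holes of 24 mm, 36 mm apart, 40 mm deep; the vial stands in the middle one.
- cheek (a joint): Gap between the rack and its glued end cheek, m: 0 fully home, at the start 0.003 to 0.007. It slides on two pins with 2 to 3 N.
- cheek_face (a point): Centre of the outer face of the white end cheek (8 mm thick, 44 mm wide, 52 mm high), the face that the red pad meets, 84 mm above the counter.
- vial: Amber glass vial with a blue cap, 95 mm tall, glass 22 mm across, the cap 24 mm across and 18 mm tall (its top 95 mm above the foot), 60 g. Origin at the centre of its foot. It stands in the middle hole of the white rack, 55 mm of it above the rack's top.
- spare_rack: Wooden vial rack, 150 x 44 x 56 mm, loose, on the counter. Origin at the centre of its underside, x along the row of four holes (24 mm wide, 40 mm deep, 36 mm apart). The two end holes hold black-capped vials, the two middle ones are free. A seated vial's foot is 16 mm above the origin.
- spare_rack_hole1 (a point): Centre of the mouth of a free hole of the wooden rack, level with its top; 18 mm from the rack's middle, on its -x side.
- spare_rack_hole2 (a point): Centre of the mouth of the other free hole, 18 mm from the middle on the +x side.
- vial_b: Black-capped vial like the other, in the -x end hole of the wooden rack. Leave it.
- vial_c: Black-capped vial in the +x end hole of the wooden rack. Leave it.
- cup: White espresso mug, 64 mm across, 55 mm tall, standing on the counter. Origin under its middle. Leave it.
- cement: Small white glue bottle with a red cap, 42 mm across, 95 mm tall, standing. Origin under its middle. Leave it.
There are look-alikes about, which are no part of the job. What is shaped like the vial but yellow is not meant.

How it is judged:
On the way, in this order (a step that is already met when the one before it is completed fails the run):
1. the blue-capped vial stands fully down in a free hole of the wooden rack, let go of ((horizontal distance between vial and spare_rack_hole1 below 0.004 m or horizontal distance between vial and spare_rack_hole2 below 0.004 m) and z of vial in the frame of spare_rack between 0.012 and 0.019 m and angle between vial's own z axis and vertical below 0.12 rad and contact force between the fingers and vial below 0.1 N), for 0.2 s.
2. the trigger is being pulled by the fingers (value of joint trigger above 0.1 rad and contact force between the fingers and trigger_grip above 1 N), for 0.05 s.
3. the red pad presses on the cheek and has pushed it home (value of joint cheek below 0.001 m and contact force between pad_face and rack above 4.5 N), for 0.1 s.
At the end, for the whole second after the job is handed in: Blue-capped vial down in a middle hole of the wooden rack (4 mm, upright, released); white rack on its bearers at the fixed jaw, cheek home (gap under 1 mm), red pad pressing 4.5 to 20.5 N (in 2 to 8 mm); fingers hold the trigger pulled (over 0.05 rad, 1 N); others moved under 25 mm (all of step 1 and all of step 3 and contact force between pad_face and rack below 20.5 N and value of joint trigger above 0.05 rad and contact force between the fingers and trigger_grip above 1 N and linear speed of each of rack, vial below 0.01 m/s and velocity of joint trigger between -0.1 and 0.1 rad/s and x of rack in the frame of clamp between 0.125 and 0.14 m and y of rack in the frame of clamp between -0.012 and 0.012 m and z of rack in the frame of clamp between 0.049 and 0.056 m and angle between rack's own z axis and vertical below 0.05 rad and angle between the x axis of rack and the x axis of clamp, either way round below 0.08 rad and contact force between the fingers and rack below 0.2 N and distance of each of vial_b, vial_c, cup, cement from where it was at the start of the episode below 0.025 m); the arm keeps its last pose, push and grip.
It fails at once if the acrylic is crushed: the pad is pressed in over 10 mm (25 N) (value of joint pad above 0.01 m).
It fails at once if the vial is dropped (contact force between anything else and vial below 0.02 N and linear speed of vial above 0.45 m/s).
It fails at once if a bystander is pushed away or knocked over (distance of any of vial_b, vial_c, cup, cement from where it was at the start of the episode above 0.025 m or angle between any of vial_b, vial_c, cup, cement's own z axis and vertical above 0.4 rad).
It fails at once if one of the racks is pushed away or tipped (distance of spare_rack from where it was at the start of the episode above 0.025 m or angle between any of spare_rack, rack's own z axis and vertical above 0.2 rad or distance of rack from where it was at the start of the episode above 0.03 m).
It also fails if it takes over 64 s, if anything falls off the work surface, if the arm or the gripper's body presses on something with over 40 N, if the wrist force passes 120 N, or if a joint passes its speed limit or range.

## Working session

There is one attempt and no reset: what is moved stays moved. The work goes in short steps, Python scripts to look and compute and a tool call to move; the robot and the scene stay as the last step left them, time stands still between calls to the robot, and variables do not carry over. Pictures are saved under pics/ and viewed, at most 10 in all, crops included, and the job is handed in when it is done.

Besides the shell and the picture viewer there is one more tool, called after "Call:" as name([rows], argument=value, ...), one row to a line, values as JSON. jog_arm: Moves the arm, as the interface text tells. Shifts and turns lie within -1 to 1; 1 stands for 0.5 m of shift or 30 degrees of turn. Its arguments: {"type":"object","properties":{"commands":{"type":"array","items":{"type":"array","items":{"type":"number","minimum":-1,"maximum":1}}},"grip_force":{"type":"number"}},"required":["commands"]}

```bash
ls; mkdir -p pics
cat > h.py <<'E'
import numpy as np,cv2
from bench import ctrl
from scipy.spatial.transform import Rotation as R
def shot(name):
    s=ctrl.get_state(); im=ctrl.get_image(name)
    f=240/np.tan(np.radians(im["vfov"])/2)
    if name=="wrist":
        T=np.eye(4);T[:3,:3]=R.from_rotvec(s["tool_rot"]).as_matrix();T[:3,3]=s["position"]
        W=T@np.array(im["mount"])
    else: W=np.linalg.inv(np.array(im["camera_from_world"]))
    return dict(im=np.array(im["frame"])[:,:,::-1].copy(),f=f,cx=im["cx"],cy=im["cy"],W=W)
def ray(c,u,v):
    d=c["W"][:3,:3]@np.array([(u-c["cx"])/c["f"],(v-c["cy"])/c["f"],1]);return c["W"][:3,3],d
def onz(c,u,v,z):
    o,d=ray(c,u,v);return o+d*(z-o[2])/d[2]
def pix(c,p):
    q=np.linalg.inv(c["W"])@np.append(p,1);return q[0]/q[2]*c["f"]+c["cx"],q[1]/q[2]*c["f"]+c["cy"]
def save(n,im): cv2.imwrite(f"pics/{n}.png",im)
E
python3 - <<'E'
from h import *
import pickle
for n in("scene","top"):
    c=shot(n);save(n+"0",c["im"]);pickle.dump(c,open(n+".pkl","wb"));print(n,c["f"],c["cx"],c["cy"],c["W"].round(3).tolist())
s=ctrl.get_state();print({k:np.round(v,3).tolist() for k,v in s.items()})
E
```

```text
pics
scene 484.02001650464786 324.0719414449125 237.6294889338592 [[0.864, 0.318, -0.39, 0.847], [0.503, -0.567, 0.652, -0.575], [-0.014, -0.76, -0.65, 0.629], [0.0, 0.0, 0.0, 1.0]]
top 565.4784102274431 320.0188121923663 233.99594296943204 [[-0.009, -0.99, 0.143, 0.392], [-0.999, 0.014, 0.032, -0.071], [-0.034, -0.142, -0.989, 0.958], [0.0, 0.0, 0.0, 1.0]]
{'time': 0.1, 'joint_positions': [-1.206, 0.322, -0.07, 1.452, 0.023, 1.371, -0.057], 'qd': [0.001, -0.002, -0.001, -0.004, 0.001, 0.001, -0.001], 'joint_torque': [-0.0, -49.257, -0.406, -31.34, -0.064, 0.039, 0.0], 'position': [0.223, 0.61, 0.222], 'tool_rot': [-0.548, -3.093, 0.003], 'ft_force': [-0.796, -0.124, 0.142], 'torque': [0.004, -0.015, 0.003], 'grip_force': 0.0, 'grip_width': 1.0}
```

View pics/scene0.png

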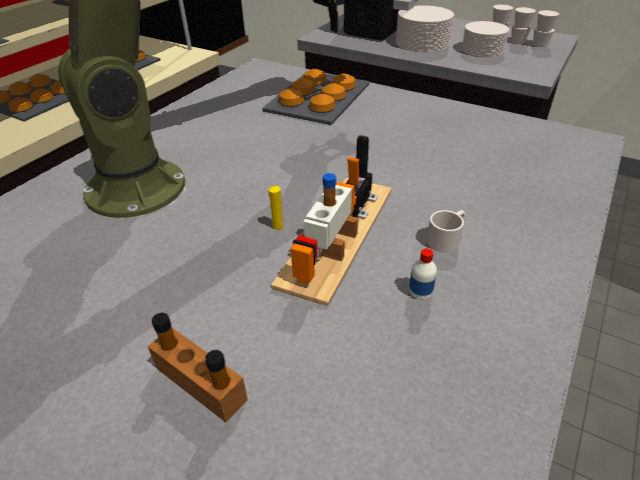

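View pics/top0.png

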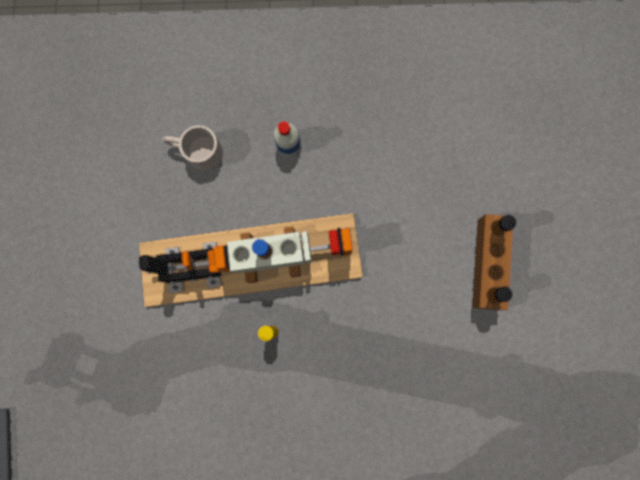

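The scene shows the clamp with the white rack. The blue-capped vial is at scene (329,181) / top (260,248). A yellow look-alike stands by the clamp at top (266,333), which is not meant. The wooden rack is at top (497,262), with black caps at (507,223) and (503,295) and free holes at (497,250) and (496,272). The cup is at (198,145) and the glue at (287,137). The trigger is at about (186,259) and the grip at (147,263).

Run:
```python
from h import *
import pickle
t=pickle.load(open("top.pkl","rb"));s=pickle.load(open("scene.pkl","rb"))
def blobs(c,lo,hi,roi,amin=15):
    hsv=cv2.cvtColor(c["im"],cv2.COLOR_BGR2HSV);m=cv2.inRange(hsv,lo,hi);k=np.zeros_like(m);x0,y0,x1,y1=roi;k[y0:y1,x0:x1]=255;m&=k
    n,l,st,ce=cv2.connectedComponentsWithStats(m);return [(st[i].tolist(),ce[i].round(1).tolist()) for i in range(1,n) if st[i][4]>amin]
F=(0,0,640,480)
print("blue top",blobs(t,(105,120,60),(130,255,255),F),"\nscene",blobs(s,(105,120,60),(130,255,255),(300,150,360,220)))
print("orange top",blobs(t,(5,200,120),(14,255,255),(130,200,380,320)),"\nscene",blobs(s,(5,200,120),(14,255,255),(270,130,400,300)))
print("red top",blobs(t,(0,180,90),(3,255,255),(130,200,380,320)))
print("black caps top",blobs(t,(0,0,0),(180,255,45),(470,200,530,320)),"\nscene",blobs(s,(0,0,0),(180,255,45),(140,300,250,400)))
print("grip",blobs(t,(0,0,0),(180,255,45),(130,240,240,300)))
print("white",blobs(t,(0,0,150),(180,60,255),(220,220,320,280)))
print("wood", blobs(t,(5,120,60),(20,255,200),(470,200,530,320)))
for p,z in[((260,248),.163),((507,223),.111),((503,295),.111),((186,259),.131),((147,263),.154),((266,333),.095)]: print(p,onz(t,*p,z).round(4))
crop=np.hstack([cv2.resize(t["im"][200:320,130:370],None,fx=3,fy=3)[:, :720]]);crop2=cv2.resize(t["im"][200:320,460:540],None,fx=2,fy=2)
save("crop1",crop)
```

```text
blue top [([253, 240, 16, 16, 191], [260.3, 247.5])] 
scene [([323, 173, 13, 15, 172], [329.0, 180.1])]
orange top [([341, 230, 11, 22, 89], [346.2, 242.5]), ([208, 246, 18, 26, 318], [216.0, 259.2]), ([182, 252, 8, 14, 89], [185.2, 258.3])] 
scene [([348, 157, 11, 27, 81], [355.2, 165.7]), ([351, 185, 6, 27, 67], [353.1, 198.5]), ([291, 247, 23, 37, 630], [302.7, 264.2])]
red top [([329, 231, 11, 22, 166], [334.3, 241.5])]
black caps top [([498, 216, 17, 15, 179], [506.3, 223.3]), ([494, 288, 17, 14, 186], [501.9, 294.2])] 
scene [([152, 313, 19, 20, 283], [160.9, 322.6]), ([206, 351, 18, 21, 321], [214.6, 360.9])]
grip [([190, 250, 17, 11, 120], [198.2, 255.0]), ([140, 254, 81, 29, 960], [171.4, 268.6])]
white [([301, 231, 9, 29, 165], [305.4, 245.2]), ([227, 232, 76, 39, 1327], [265.0, 250.7]), ([310, 246, 10, 4, 27], [314.9, 247.4])]
wood [([473, 215, 39, 95, 2648], [491.3, 262.6])]
(260, 248) [0.488 0.04  0.163]
(507, 223) [ 0.5273 -0.325   0.111 ]
(503, 295) [ 0.4198 -0.3132  0.111 ]
(186, 259) [0.4768 0.1545 0.131 ]
(147, 263) [0.4694 0.2048 0.154 ]
(266, 333) [0.3668 0.0396 0.095 ]
```

View pics/crop1.png

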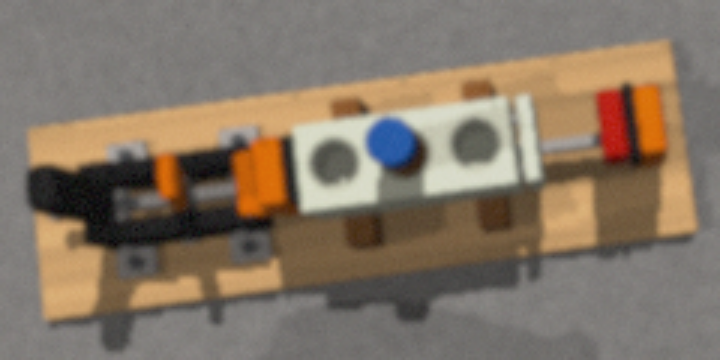

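The enlarged crop confirms the target. The blue cap (crop 392,142) sits in the middle hole of the white rack. The yellow object is a decoy outside the clamp. Moving over now.

Call:
jog_arm([
  [1, 0.035, -0.075, 0.02, 0, 0, 0.1],
  [1, 0.07, -0.15, 0.04, 0, 0, 0.2],
  [1, 0.105, -0.225, 0.06, 0, 0, 0.3],
  [1, 0.14, -0.3, 0.08, 0, 0, 0.4],
  [1, 0.168, -0.362, 0.1, 0, 0, 0.46],
])

```text
time: 0.52
position: [0.3082, 0.4268, 0.2723]
tool_rot: [-0.17, -3.137, 0.002]
ft_force: [0.3, 0.0, 0.3]
grip_width: 1.0
grip_force: 0.0
```

Call:
jog_arm([
  [1, 0.035, -0.075, 0, 0, 0, 0],
  [1, 0.07, -0.15, 0, 0, 0, 0],
  [1, 0.105, -0.225, 0, 0, 0, 0],
  [1, 0.14, -0.3, 0, 0, 0, 0],
  [1, 0.168, -0.362, 0, 0, 0, 0],
])

```text
time: 0.93
position: [0.3924, 0.2451, 0.2724]
tool_rot: [0.176, 3.136, -0.0]
ft_force: [0.5, -0.2, 0.5]
grip_width: 1.001
grip_force: 0.0
```

Call:
jog_arm([
  [1, 0.035, -0.075, 0, 0, 0, 0],
  [1, 0.07, -0.15, 0, 0, 0, 0],
  [1, 0.105, -0.225, 0, 0, 0, 0],
  [1, 0.14, -0.3, 0, 0, 0, 0],
  [1, 0.168, -0.362, 0, 0, 0, 0],
])

```text
time: 1.35
position: [0.476, 0.064, 0.2725]
tool_rot: [0.176, 3.136, -0.0]
ft_force: [0.7, 0.6, 0.1]
grip_width: 0.996
grip_force: 0.0
```

Run:
```python
from h import *
im=shot("wrist");save("w1",im["im"]);s=ctrl.get_state();print(s["time"],s["position"],s["tool_rot"],im["f"],im["W"].round(3).tolist())
print("vial at",pix(im,[.488,.04,.163]))
```

```text
1.4 [0.47829519 0.05669763 0.27269974] [ 0.18997457  3.13323022 -0.00637097] 356.825314117301 [[0.112, 0.961, 0.253, 0.407], [0.994, -0.109, -0.029, 0.072], [-0.0, 0.254, -0.967, 0.435], [0.0, 0.0, 0.0, 1.0]]
vial at (np.float64(288.89229003904495), np.float64(256.2564257799672))
```

View pics/w1.png

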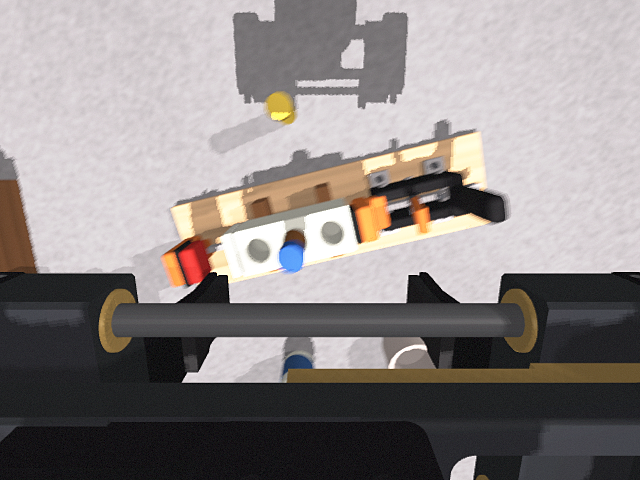

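The wrist view shows the blue cap at (291,256), the trigger at (421,213), and the jaw with its red pad at (190,258). The predicted cap pixel (289,256) agrees.

```bash
cat >> h.py <<'E'
def mask(c,lo,hi,roi,amin=15):
    hsv=cv2.cvtColor(c["im"],cv2.COLOR_BGR2HSV);m=cv2.inRange(hsv,lo,hi);k=np.zeros_like(m);x0,y0,x1,y1=roi;k[y0:y1,x0:x1]=255
    n,l,st,ce=cv2.connectedComponentsWithStats(m&k);return [(st[i].tolist(),ce[i].round(1)) for i in range(1,n) if st[i][4]>amin]
E
python3 - <<'E'
from h import *
c=shot("wrist");t=shot("top")
s=ctrl.get_state();print(s["position"],s["tool_rot"])
b=mask(c,(105,120,60),(130,255,255),(250,220,340,275));print(b)
bt=mask(t,(105,120,60),(130,255,255),(230,220,300,275));print(bt)
def tri(a,u,b,v):
    o1,d1=ray(a,*u);o2,d2=ray(b,*v);A=np.c_[d1,-d2];k=np.linalg.lstsq(A,o2-o1,rcond=None)[0];p,q=o1+k[0]*d1,o2+k[1]*d2;return ((p+q)/2).round(4),np.linalg.norm(p-q).round(4)
print("cap",tri(c,b[0][1],t,bt[0][1]) if bt else 0, onz(c,*b[0][1],.156))
print("orange",[(x,y.tolist()) for x,y in mask(c,(5,180,120),(16,255,255),(150,180,460,300))])
print("red",[(x,y.tolist()) for x,y in mask(c,(0,180,90),(4,255,255),(150,220,230,300))])
E
```

```text
[0.47590326 0.06429922 0.27237107] [-1.82839872e-01 -3.13596545e+00  3.48198124e-04]
[([289, 235, 28, 32, 733], array([302.9, 250.7]))]
[]
cap 0 [0.48920675 0.04321286 0.156     ]
orange [([361, 191, 33, 45, 296], [373.7, 202.4]), ([421, 191, 18, 37, 260], [428.0, 205.3]), ([394, 199, 5, 24, 40], [396.3, 210.0]), ([439, 210, 2, 16, 17], [439.4, 217.6]), ([173, 232, 37, 21, 114], [191.2, 240.9]), ([212, 236, 8, 7, 34], [216.0, 238.7]), ([179, 268, 14, 14, 24], [184.2, 277.0])]
red [([190, 236, 32, 44, 801], [205.1, 256.1])]
```

Call:
jog_arm([
  [1, 0.013, -0.023, -0.03, 0, 0, 0],
  [1, 0.026, -0.046, -0.08, 0, 0, 0],
  [1, 0.026, -0.046, -0.14, 0, 0, 0],
  [1, 0.026, -0.046, -0.16, 0, 0, 0],
  [1, 0.026, -0.046, -0.16, 0, 0, 0],
])

```text
time: 1.92
position: [0.4858, 0.0456, 0.1897]
tool_rot: [-0.169, -3.131, 0.002]
ft_force: [-1.1, 0.3, 0.3]
grip_width: 0.998
grip_force: 0.0
```

Run:
```python
from h import *
c=shot("wrist");t=shot("top");s=ctrl.get_state();print(s["position"],s["tool_rot"])
save("w2",np.hstack([cv2.resize(c["im"][120:400,100:500],(400,280)),cv2.resize(t["im"][180:320,160:360],(400,280))]))
b=mask(c,(105,120,60),(130,255,255),(200,180,400,380));print(b,onz(c,*b[0][1],.156) if b else 0)
```

```text
[0.48835749 0.04576299 0.19320084] [1.69437837e-01 3.13700028e+00 5.50852393e-04]
[([294, 255, 40, 46, 1494], array([313.6, 278.1]))] [0.48976058 0.04317897 0.156     ]
```

View pics/w2.png

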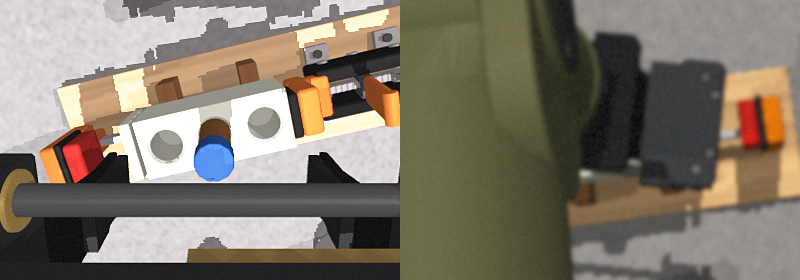

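The cap at crop (214,160) lies between the fingers. The cast ray gives (0.4895, 0.0425), which is about 3 mm off the tool axis. Descending.

Call:
jog_arm([
  [1, 0.002, -0.006, -0.04, 0, 0, 0],
  [1, 0.002, -0.006, -0.08, 0, 0, 0],
  [1, 0.002, -0.006, -0.12, 0, 0, 0],
  [1, 0.002, -0.006, -0.12, 0, 0, 0],
  [1, 0.002, -0.006, -0.12, 0, 0, 0],
])

```text
time: 2.43
position: [0.4897, 0.0421, 0.1336]
tool_rot: [0.171, 3.136, 0.0]
ft_force: [1.4, 0.6, -0.7]
grip_width: 1.001
grip_force: 0.0
```

Call:
jog_arm([
  [0.15, 0, 0, 0, 0, 0, 0],
  [0.15, 0, 0, 0, 0, 0, 0],
  [0.15, 0, 0, 0, 0, 0, 0],
  [0.15, 0, 0, 0, 0, 0, 0],
  [0.15, 0, 0, 0, 0, 0, 0],
], grip_force=15)

```text
time: 2.85
position: [0.4898, 0.0415, 0.1332]
tool_rot: [0.173, 3.136, 0.001]
ft_force: [-0.1, -0.4, -0.2]
grip_width: 0.703
grip_force: 0.0
```

Call:
jog_arm([
  [0.1, 0, 0, 0, 0, 0, 0],
  [0.1, 0, 0, 0, 0, 0, 0],
  [0.1, 0, 0, 0, 0, 0, 0],
  [0.1, 0, 0, 0, 0, 0, 0],
  [0.1, 0, 0, 0, 0, 0, 0],
])

```text
time: 3.27
position: [0.4894, 0.0414, 0.1325]
tool_rot: [-0.173, -3.137, -0.0]
ft_force: [-0.5, -0.5, 0.3]
grip_width: 0.324
grip_force: 0.0
```

Call:
jog_arm([
  [0.1, 0, 0, 0, 0, 0, 0],
  [0.1, 0, 0, 0, 0, 0, 0],
  [0.1, 0, 0, 0, 0, 0, 0],
  [0.1, 0, 0, 0, 0, 0, 0],
  [0.1, 0, 0, 0, 0, 0, 0],
])

```text
time: 3.68
position: [0.4894, 0.0415, 0.1326]
tool_rot: [0.173, 3.137, 0.0]
ft_force: [-0.2, -0.1, -0.2]
grip_width: 0.265
grip_force: 15.0
```

Call:
jog_arm([
  [0.1, 0, 0, 0.02, 0, 0, 0],
  [0.1, 0, 0, 0.06, 0, 0, 0],
  [0.1, 0, 0, 0.1, 0, 0, 0],
  [0.1, 0, 0, 0.14, 0, 0, 0],
  [0.1, 0, 0, 0.18, 0, 0, 0],
])

```text
time: 4.1
position: [0.4893, 0.0413, 0.2242]
tool_rot: [0.173, 3.136, 0.0]
ft_force: [0.1, 0.1, -1.2]
grip_width: 0.266
grip_force: 15.0
```

Call:
jog_arm([
  [0.1, 0, 0, 0.02, 0, 0, 0],
  [0.1, 0, 0, 0.02, 0, 0, 0],
  [0.1, 0, 0, 0.02, 0, 0, 0],
  [0.1, 0, 0, 0.02, 0, 0, 0],
  [0.1, 0, 0, 0.02, 0, 0, 0],
])

```text
time: 4.52
position: [0.4886, 0.0413, 0.2312]
tool_rot: [-0.172, -3.135, 0.001]
ft_force: [0.2, -0.3, -1.7]
grip_width: 0.263
grip_force: 15.0
```

Run:
```python
from h import *
c=shot("wrist");t=shot("top");s=ctrl.get_state();print(s["position"],s["tool_rot"],s["grip_width"],s["grip_force"])
save("w3",np.hstack([cv2.resize(c["im"][120:400,100:500],(400,280)),t["im"][180:460,240:640]]))
b=mask(t,(0,0,0),(180,255,45),(470,200,530,320));print(b)
```

```text
[0.48875053 0.04131553 0.23144987] [-1.72466651e-01 -3.13493549e+00  1.13123371e-03] 0.26754660523015106 15.000353381037712
[([499, 217, 16, 14, 105], array([506. , 224.4])), ([494, 288, 17, 13, 134], array([502.1, 294.4]))]
```

View pics/w3.png

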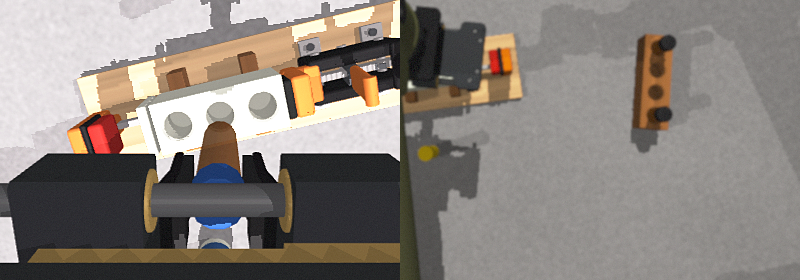

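The vial is held and out of the rack (crop 218,185). The wooden rack's holes are at top-crop (656,71) and (656,92). I'll carry it beside the rack for a close look.

Call:
jog_arm([
  [0.1, 0, -0.03, 0, 0, 0, 0],
  [0.1, 0, -0.09, 0, 0, 0, 0],
  [0.1, 0, -0.15, 0, 0, 0, 0],
  [0.1, 0, -0.21, 0, 0, 0, 0],
  [0.1, 0, -0.27, 0, 0, 0, 0],
])

```text
time: 5.03
position: [0.4889, -0.0948, 0.2321]
tool_rot: [-0.172, -3.136, 0.0]
ft_force: [0.8, -0.8, -1.5]
grip_width: 0.264
grip_force: 15.0
```

Call:
jog_arm([
  [0.1, 0, -0.07, 0, 0, 0, 0],
  [0.1, 0, -0.14, 0, 0, 0, 0],
  [0.1, 0, -0.21, 0, 0, 0, 0],
  [0.1, 0, -0.27, 0, 0, 0, 0],
  [0.1, 0, -0.29, 0, 0, 0, 0],
])

```text
time: 5.45
position: [0.4877, -0.2444, 0.2324]
tool_rot: [-0.183, -3.136, 0.005]
ft_force: [-0.2, -0.2, -0.1]
grip_width: 0.263
grip_force: 15.0
```

Call:
jog_arm([
  [0.1, 0, 0, 0, 0, 0, 0],
  [0.1, 0, 0, 0, 0, 0, 0],
  [0.1, 0, 0, 0, 0, 0, 0],
  [0.1, 0, 0, 0, 0, 0, 0],
  [0.1, 0, 0, 0, 0, 0, 0],
])

```text
time: 5.87
position: [0.4898, -0.237, 0.2325]
tool_rot: [-0.168, -3.137, -0.001]
ft_force: [0.0, -0.7, -0.4]
grip_width: 0.268
grip_force: 15.0
```

Run:
```python
from h import *
import pickle
c=shot("wrist");s=ctrl.get_state();print(s["position"],s["tool_rot"],s["grip_width"],s["grip_force"])
save("w4",c["im"]);pickle.dump(c,open("w4.pkl","wb"))
for p in [(.4915,-.321,.056),(.4557,-.317,.056),(.5273,-.325,.111),(.4198,-.3132,.111)]: print(pix(c,p))
```

```text
[ 0.4897526  -0.23724807  0.23255832] [1.69054673e-01 3.13692026e+00 1.01760967e-03] 0.26433328044277693 14.996674731373787
(np.float64(231.5906900995377), np.float64(232.1087740138585))
(np.float64(229.39582854362212), np.float64(195.18832824573192))
(np.float64(219.02300794167775), np.float64(288.2120841568224))
(np.float64(209.42798586525868), np.float64(157.93757532165134))
```

View pics/w4.png

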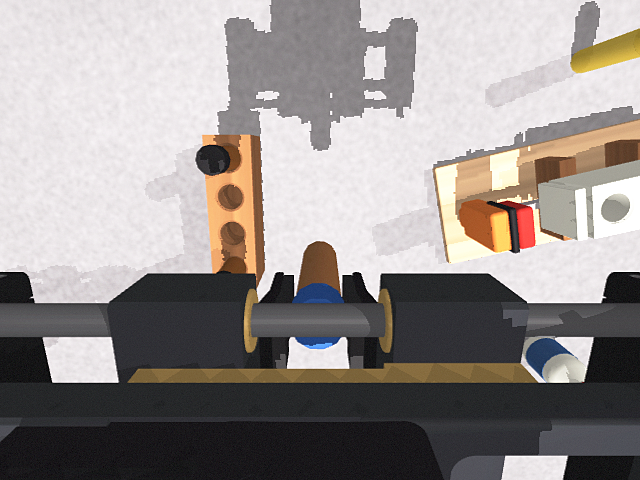

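The free holes appear at (230,195) and (232,233), where predicted. The held vial's foot edge is at (320,242). I'll refine the holes and measure the vial's offset in the hand.

Run:
```python
from h import *
import pickle
c=pickle.load(open("w4.pkl","rb"))
g=cv2.cvtColor(c["im"],cv2.COLOR_BGR2GRAY);hsv=cv2.cvtColor(c["im"],cv2.COLOR_BGR2HSV)
for (u,v) in[(230,195),(232,233)]:
    r=18;p=g[v-r:v+r,u-r:u+r];_,m=cv2.threshold(p,0,255,cv2.THRESH_BINARY_INV+cv2.THRESH_OTSU)
    cs,_=cv2.findContours(m,cv2.RETR_EXTERNAL,cv2.CHAIN_APPROX_NONE);k=max(cs,key=cv2.contourArea)
    (x,y),ax,an=cv2.fitEllipse(k);print("hole",x+u-r,y+v-r,ax,onz(c,x+u-r,y+v-r,.056).round(4),"bbox",cv2.boundingRect(k))
# vial foot edge
b=cv2.inRange(hsv,(5,60,20),(22,255,190))
for v in range(238,280,4):
    xs=np.where(b[v,290:350])[0]+290;print(v,xs.min() if len(xs) else 0,xs.max() if len(xs) else 0,end="; ")
P=np.array([.4898,-.2372,.2325]);fz=P[2]-.0646
print("\nedge pred",pix(c,[P[0]-.011,P[1],fz]), "left/right",pix(c,[P[0],P[1]+.011,fz]),pix(c,[P[0],P[1]-.011,fz]))
```

```text
hole 230.05651473999023 197.04951858520508 (23.928119659423828, 25.89352035522461) [ 0.4575 -0.3167  0.056 ] bbox (6, 7, 26, 27)
hole 232.64742279052734 237.2309913635254 (25.987136840820312, 31.770559310913086) [ 0.4967 -0.3208  0.056 ] bbox (6, 6, 26, 30)
238 0 0; 242 314 325; 246 308 331; 250 305 334; 254 304 335; 258 303 336; 262 302 336; 266 302 337; 270 301 337; 274 300 338; 278 299 338; 
edge pred (np.float64(314.7800867317077), np.float64(239.42942048454256)) left/right (np.float64(333.0763127394555), np.float64(253.65046211531268)) (np.float64(300.15737455071456), np.float64(257.0693830950655))
```

Call:
jog_arm([
  [0.1, 0.004, -0.04, 0, 0, 0, 0],
  [0.1, 0.004, -0.1, 0, 0, 0, 0],
  [0.1, 0.004, -0.166, -0.02, 0, 0, 0],
  [0.1, 0.004, -0.166, -0.08, 0, 0, 0],
  [0.1, 0.004, -0.166, -0.14, 0, 0, 0],
])

```text
time: 6.33
position: [0.4917, -0.3244, 0.1632]
tool_rot: [0.177, 3.133, -0.004]
ft_force: [0.3, 1.4, -1.7]
grip_width: 0.271
grip_force: 15.0
```

Call:
jog_arm([
  [0.1, 0, 0, -0.04, 0, 0, 0],
  [0.1, 0, 0, -0.06, 0, 0, 0],
  [0.1, 0, 0, -0.06, 0, 0, 0],
  [0.1, 0, 0, -0.06, 0, 0, 0],
  [0.1, 0, 0, -0.06, 0, 0, 0],
])

```text
time: 6.75
position: [0.4925, -0.322, 0.1343]
tool_rot: [0.171, 3.134, -0.001]
ft_force: [0.1, 0.6, -0.6]
grip_width: 0.267
grip_force: 15.0
```

Run:
```python
from h import *
import pickle
c=shot("wrist");s=ctrl.get_state();print(s["position"],s["tool_rot"],s["grip_width"],s["ft_force"])
pickle.dump(c,open("w5.pkl","wb"))
x,y=pix(c,[.492,-.32,.056]);x,y=int(x),int(y);print(x,y)
x0,y0=max(0,x-100),max(0,y-110)
save("w5",cv2.resize(c["im"][y0:y0+150,x0:x0+200],None,fx=4,fy=4,interpolation=cv2.INTER_CUBIC));print(x0,y0)
```

```text
[ 0.49259266 -0.32206458  0.13443683] [ 1.71615129e-01  3.13390200e+00 -1.48652976e-03] 0.2611057761964676 [-0.64908755 -0.04804807 -0.9516554 ]
319 248
219 138
```

View pics/w5.png

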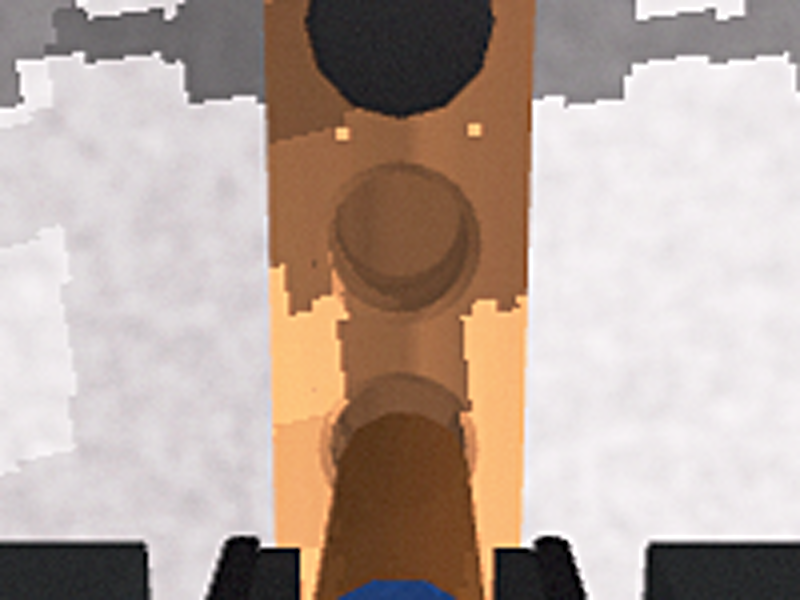

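The close crop shows hole 1 at crop (405,238), the second hole's rim top at row 373, and the vial's foot front edge at row 412 with mid column 401. The hole's mid column is 399, so only the fore-aft offset still needs checking.

Run:
```python
from h import *
import pickle
c=pickle.load(open("w5.pkl","rb"))
P=lambda u,v,z:onz(c,219+u/4,138+v/4,z).round(4)
print("foot edge",P(401,412,.0698)," hole2 rim",P(399,373,.056)," hole1 rims",P(405,163,.056),P(405,312,.056))
print("rack edges",P(273,440,.056),P(525,440,.056))
print("rack edges up",P(267,100,.056),P(534,100,.056))
```

```text
foot edge [ 0.483  -0.3195  0.0698]  hole2 rim [ 0.4797 -0.3194  0.056 ]  hole1 rims [ 0.4441 -0.3145  0.056 ] [ 0.4692 -0.3172  0.056 ]
rack edges [ 0.4893 -0.3427  0.056 ] [ 0.4941 -0.2988  0.056 ]
rack edges up [ 0.4314 -0.336   0.056 ] [ 0.4362 -0.2923  0.056 ]
```

Call:
jog_arm([
  [0.1, -0.003, -0.001, 0, 0, 0, 0],
  [0.1, -0.003, -0.001, -0.01, 0, 0, 0],
  [0.1, -0.003, -0.001, -0.02, 0, 0, 0],
  [0.1, -0.003, -0.001, -0.03, 0, 0, 0],
  [0.1, -0.003, -0.001, -0.04, 0, 0, 0],
])

```text
time: 7.22
position: [0.4927, -0.3236, 0.1149]
tool_rot: [0.172, 3.13, -0.004]
ft_force: [2.3, -0.2, 19.2]
grip_width: 0.266
grip_force: 14.9
```

Call:
jog_arm([
  [0.1, 0, 0, -0.006, 0, 0, 0],
  [0.1, 0, 0, -0.012, 0, 0, 0],
  [0.1, 0, 0, -0.018, 0, 0, 0],
  [0.1, 0, 0, -0.024, 0, 0, 0],
  [0.1, 0, 0, -0.024, 0, 0, 0],
])

```text
time: 7.63
position: [0.489, -0.3221, 0.0993]
tool_rot: [-0.173, -3.135, 0.0]
ft_force: [0.8, -0.9, -1.0]
grip_width: 0.261
grip_force: 14.9
```

Run:
```python
from h import *
import pickle
def cap(c):
    r=mask(c,(105,120,60),(130,255,255),(250,200,400,370),40);return [(a,b.tolist()) for a,b in r]
for n in("w4","w5"): print(n,cap(pickle.load(open(n+".pkl","rb"))))
c=shot("wrist");print("now",cap(c));s=ctrl.get_state();print(s["position"],s["ft_force"],s["torque"])
pickle.dump(c,open("w6.pkl","wb"))
hsv=cv2.cvtColor(c["im"],cv2.COLOR_BGR2HSV);old=pickle.load(open("w5.pkl","rb"))["im"]
hs=cv2.cvtColor(old,cv2.COLOR_BGR2HSV)
for h in(hs,hsv):
  print([ (v,h[v,319].tolist()) for v in range(200,290,5)])
```

```text
w4 [([292, 283, 52, 20, 762], [317.7, 294.2]), ([296, 337, 45, 12, 400], [317.4, 341.5])]
w5 [([292, 283, 52, 20, 765], [317.8, 294.2]), ([296, 337, 45, 12, 414], [317.6, 341.7])]
now [([293, 286, 50, 17, 606], [317.7, 295.5]), ([293, 337, 50, 16, 595], [317.3, 343.3])]
[ 0.48902744 -0.32204776  0.09950883] [-0.29112142 -1.51751582 -1.1797667 ] [-0.50939842 -0.11353104 -0.03055263]
[(200, [11, 134, 131]), (205, [13, 142, 131]), (210, [11, 123, 106]), (215, [12, 134, 110]), (220, [10, 141, 150]), (225, [12, 142, 142]), (230, [11, 140, 148]), (235, [12, 143, 125]), (240, [12, 139, 127]), (245, [12, 182, 98]), (250, [12, 174, 101]), (255, [13, 173, 99]), (260, [12, 175, 102]), (265, [13, 167, 104]), (270, [13, 171, 103]), (275, [12, 171, 109]), (280, [13, 185, 102]), (285, [109, 188, 115])]
[(200, [11, 143, 128]), (205, [11, 135, 132]), (210, [12, 144, 129]), (215, [12, 143, 128]), (220, [12, 137, 125]), (225, [12, 130, 102]), (230, [13, 144, 103]), (235, [12, 144, 136]), (240, [12, 139, 149]), (245, [13, 146, 145]), (250, [12, 135, 130]), (255, [12, 177, 92]), (260, [13, 179, 97]), (265, [13, 170, 102]), (270, [12, 173, 100]), (275, [14, 178, 102]), (280, [12, 173, 103]), (285, [12, 176, 106])]
```

Call:
jog_arm([
  [0.1, 0, 0, -0.005, 0, 0, 0],
  [0.1, 0, 0, -0.01, 0, 0, 0],
  [0.1, 0, 0, -0.015, 0, 0, 0],
  [0.1, 0, 0, -0.02, 0, 0, 0],
  [0.1, 0, 0, -0.024, 0, 0, 0],
])

```text
time: 8.1
position: [0.4898, -0.3221, 0.0883]
tool_rot: [-0.173, -3.137, -0.0]
ft_force: [0.5, -1.8, 1.1]
grip_width: 0.262
grip_force: 14.9
```

Call:
jog_arm([
  [0.1, 0, 0, -0.002, 0, 0, 0],
  [0.1, 0, 0, -0.004, 0, 0, 0],
  [0.1, 0, 0, -0.006, 0, 0, 0],
  [0.1, 0, 0, -0.006, 0, 0, 0],
  [0.1, 0, 0, -0.006, 0, 0, 0],
])

```text
time: 8.52
position: [0.4898, -0.3221, 0.0854]
tool_rot: [-0.173, -3.137, -0.0]
ft_force: [-0.2, -2.0, -0.5]
grip_width: 0.265
grip_force: 14.9
```

Run:
```python
from h import *
c=shot("wrist");t=shot("top");s=ctrl.get_state();print(s["position"],s["ft_force"])
r=mask(c,(105,120,60),(130,255,255),(250,200,400,370),40);print([(a,b.tolist()) for a,b in r])
p=s["position"]
for dz in(.0304,.0334,.0364): print(dz,pix(c,[p[0]-.012,p[1],p[2]+dz]),pix(c,[p[0]+.012,p[1],p[2]+dz]))
print([(a,b.tolist()) for a,b in mask(t,(0,0,0),(180,255,45),(470,200,530,320))])
```

```text
[ 0.48980831 -0.32204853  0.08546422] [ 0.64054631 -1.91009846 -0.92953248]
[([293, 286, 50, 17, 605], [317.7, 295.5]), ([293, 337, 50, 16, 591], [317.3, 343.2])]
0.0304 (np.float64(313.31192602096377), np.float64(296.77182743528715)) (np.float64(319.8598477664245), np.float64(350.01466374769257))
0.0334 (np.float64(313.2214770193215), np.float64(299.8972188045253)) (np.float64(319.90391907721323), np.float64(354.07300704140204))
0.0364 (np.float64(313.12717850735993), np.float64(303.15562685840814)) (np.float64(319.94978631866036), np.float64(358.2967301028749))
[([487, 211, 41, 58, 1102], [507.8, 243.7])]
```

Call:
jog_arm([
  [0.1, 0, 0, -0.003, 0, 0, 0],
  [0.1, 0, 0, -0.006, 0, 0, 0],
  [0.1, 0, 0, -0.009, 0, 0, 0],
  [0.1, 0, 0, -0.012, 0, 0, 0],
  [0.1, 0, 0, -0.012, 0, 0, 0],
])

```text
time: 9.03
position: [0.4899, -0.3221, 0.0793]
tool_rot: [-0.173, -3.137, -0.0]
ft_force: [0.5, -2.1, -1.6]
grip_width: 0.267
grip_force: 14.9
```

Call:
jog_arm([
  [0.1, 0, 0, -0.002, 0, 0, 0],
  [0.1, 0, 0, -0.004, 0, 0, 0],
  [0.1, 0, 0, -0.004, 0, 0, 0],
  [0.1, 0, 0, -0.004, 0, 0, 0],
  [0.1, 0, 0, -0.004, 0, 0, 0],
])

```text
time: 9.45
position: [0.4907, -0.3223, 0.0785]
tool_rot: [0.172, 3.135, -0.0]
ft_force: [0.6, -1.4, 5.9]
grip_width: 0.266
grip_force: 14.9
```

Call:
jog_arm([
  [0.4, 0, 0, 0, 0, 0, 0],
  [0.5, 0, 0, 0, 0, 0, 0],
  [0.6, 0, 0, 0, 0, 0, 0],
  [0.7, 0, 0, 0, 0, 0, 0],
  [0.7, 0, 0, 0, 0, 0, 0],
])

```text
time: 9.87
position: [0.4895, -0.3216, 0.0771]
tool_rot: [-0.172, -3.136, -0.001]
ft_force: [0.9, -0.2, -0.3]
grip_width: 0.557
grip_force: 0.0
```

Call:
jog_arm([
  [0.7, 0, 0, 0.03, 0, 0, 0],
  [0.7, 0, 0, 0.09, 0, 0, 0],
  [0.7, 0, 0, 0.16, 0, 0, 0],
  [0.7, 0, 0, 0.23, 0, 0, 0],
  [0.7, 0, 0, 0.3, 0, 0, 0],
])

```text
time: 10.28
position: [0.4893, -0.3218, 0.2289]
tool_rot: [-0.173, -3.136, -0.001]
ft_force: [1.3, 0.1, 0.7]
grip_width: 0.696
grip_force: 0.0
```

Run:
```python
from h import *
c=shot("wrist");t=shot("top");s=ctrl.get_state();print(s["position"],s["grip_width"])
r=mask(c,(105,120,60),(130,255,255),(230,150,400,370),40)
for a,b in r: print(a,b.tolist(),onz(c,*b,.104).round(4))
for z in(.111,):
  # cap top extents at predicted seated pose
  print("pred seated centre px",pix(c,[.4925,-.3205,.104]),pix(c,[.4925,-.3205,.111]))
save("w7",cv2.resize(c["im"][100:300,200:440],None,fx=3,fy=3))
```

```text
[ 0.49235367 -0.32429849  0.23356104] 0.6973584021864797
[306, 224, 28, 32, 730] [319.5, 239.4] [ 0.4942 -0.3203  0.104 ]
pred seated centre px (np.float64(319.0930163812935), np.float64(237.4916143702438)) (np.float64(319.1308725348659), np.float64(239.60848724372696))
```

View pics/w7.png

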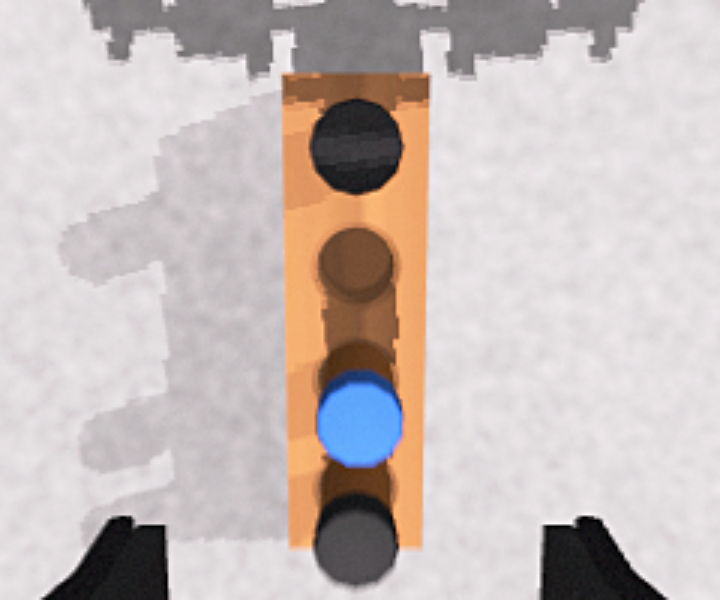

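The vial stands in the second free hole at crop (360,418), released, between the black caps at (356,147) and (357,538). I'll check its height with a two-view triangulation, and use the same pictures to get the clamp geometry.

Run:
```python
from h import *
import pickle
c=shot("wrist");s=shot("scene");st=ctrl.get_state();print(st["position"])
def tri(a,u,b,v):
    o1,d1=ray(a,*u);o2,d2=ray(b,*v);k=np.linalg.lstsq(np.c_[d1,-d2],o2-o1,rcond=None)[0];p,q=o1+k[0]*d1,o2+k[1]*d2;return ((p+q)/2).round(4),np.linalg.norm(p-q).round(4)
bw=mask(c,(105,120,60),(130,255,255),(250,150,400,300),40);bs=mask(s,(105,120,60),(130,255,255),(140,280,260,420),20)
kw=mask(c,(0,0,0),(180,255,60),(290,125,345,300),100);ks=mask(s,(0,0,0),(180,255,45),(140,300,250,400),40)
print(bw,bs,kw,ks,sep="\n")
if bs: print("blue",tri(c,bw[0][1],s,bs[0][1]))
for i in range(min(len(kw),len(ks))): print("black",tri(c,kw[i][1],s,ks[i][1]))
save("s2",cv2.resize(s["im"][280:420,130:270],None,fx=2,fy=2))
```

```text
[ 0.49027118 -0.32218622  0.22830559]
[([309, 216, 28, 31, 694], array([322.4, 231.1]))]
[([187, 336, 19, 22, 322], array([196.2, 346.6]))]
[([308, 127, 29, 31, 527], array([321.5, 142.3])), ([309, 255, 26, 22, 175], array([321.7, 261.4]))]
[([152, 313, 19, 20, 297], array([160.9, 322.5])), ([206, 351, 18, 21, 318], array([214.6, 360.9]))]
blue (array([ 0.4935, -0.3208,  0.0999]), np.float64(0.0011))
black (array([ 0.4211, -0.3135,  0.0984]), np.float64(0.0005))
black (array([ 0.5241, -0.3234,  0.0912]), np.float64(0.0016))
```

Run:
```python
from h import *
import pickle
t=pickle.load(open("top.pkl","rb"))
pts=[onz(t,334.5,241.8,.104),onz(t,216.5,258.8,.100),onz(t,186,259,.134),onz(t,147,263.5,.154)]
# board edges
for p in pts: print(p.round(4))
# board long edges from crop1 : crop = (px-130)*3
e=[onz(t,130+u/3,200+v/3,.012) for u,v in[(28,128),(670,40),(45,320),(697,235)]]
d1=e[1]-e[0];d2=e[3]-e[2];print("edge dirs deg",np.degrees(np.arctan2(d1[1],d1[0])),np.degrees(np.arctan2(d2[1],d2[0])),"mid",((e[0]+e[2])/2).round(4),((e[1]+e[3])/2).round(4))
P=np.array(pts)[:,:2];k=P-P.mean(0);u=np.linalg.svd(k)[2][0];u*=-np.sign(u[1]);print("pts dir",np.degrees(np.arctan2(u[1],u[0])),u)
ex=u;v=np.array([.4892,.0413]);o=v-.133*ex;ey=np.array([-ex[1],ex[0]])
print("origin",o)
for p in P: print("clamp xy",((p-o)@ex).round(4),((p-o)@ey).round(4))
```

```text
[ 0.5031 -0.0656  0.104 ]
[0.4797 0.1157 0.1   ]
[0.4765 0.1537 0.134 ]
[0.4686 0.2048 0.154 ]
edge dirs deg -82.92032036214675 -83.20332268987224 mid [0.4637 0.2612 0.012 ] [ 0.5082 -0.1041  0.012 ]
pts dir -82.82156354429716 [ 0.12495984 -0.9921618 ]
origin [0.47258034 0.17325752]
clamp xy 0.2408 0.0005
clamp xy 0.058 -0.0001
clamp xy 0.0199 0.0015
clamp xy -0.0318 0.0
```

The clamp axis is ex = (0.125,-0.992) with its origin at (0.4726, 0.1733). The clamp's points fit that to 1–2 mm. Next: go above the free space ahead of the trigger with the fingers closed and turned across the bar.

Call:
jog_arm([
  [0, -0.002, 0.05, 0, 0, 0, -0.17],
  [0, -0.004, 0.11, 0, 0, 0, -0.34],
  [0, -0.006, 0.175, 0, 0, 0, -0.51],
  [0, -0.008, 0.24, 0, 0, 0, -0.68],
  [0, -0.009, 0.305, 0, 0, 0, -0.85],
])

```text
time: 10.9
position: [0.4839, -0.1677, 0.2256]
tool_rot: [-0.867, -3.016, 0.001]
ft_force: [0.6, -0.1, -0.2]
grip_width: 0.406
grip_force: 0.0
```

Call:
jog_arm([
  [0, -0.002, 0.06, 0, 0, 0, -0.17],
  [0, -0.004, 0.12, 0, 0, 0, -0.34],
  [0, -0.006, 0.18, 0, 0, 0, -0.51],
  [0, -0.008, 0.24, 0, 0, 0, -0.68],
  [0, -0.009, 0.305, 0, 0, 0, -0.85],
])

```text
time: 11.32
position: [0.4793, -0.0158, 0.2258]
tool_rot: [-1.511, -2.751, 0.003]
ft_force: [-0.8, -0.5, -0.0]
grip_width: 0.045
grip_force: 0.0
```

Call:
jog_arm([
  [0, -0.002, 0.06, 0, 0, 0, -0.17],
  [0, -0.004, 0.12, 0, 0, 0, -0.34],
  [0, -0.006, 0.18, 0, 0, 0, -0.51],
  [0, -0.008, 0.24, 0, 0, 0, -0.68],
  [0, -0.008, 0.305, 0, 0, 0, -0.85],
])

```text
time: 11.73
position: [0.4753, 0.1362, 0.2256]
tool_rot: [-2.082, -2.35, 0.005]
ft_force: [-0.0, -0.1, -0.3]
grip_width: 0.005
grip_force: 0.0
```

Call:
jog_arm([
  [0, 0, 0, 0, 0, 0, 0],
  [0, 0, 0, 0, 0, 0, 0],
  [0, 0, 0, 0, 0, 0, 0],
  [0, 0, 0, 0, 0, 0, 0],
  [0, 0, 0, 0, 0, 0, 0],
])

```text
time: 12.15
position: [0.4769, 0.1339, 0.2272]
tool_rot: [-2.08, -2.354, 0.001]
ft_force: [0.3, -0.3, -0.9]
grip_width: 0.003
grip_force: 0.0
```

```bash
cat >> h.py <<'E'
EX=np.array([.125,-.9922]);EY=np.array([.9922,.125]);O=np.array([.4726,.1733])
def cl(p): d=np.array(p[:2])-O;return (d@EX).round(4),(d@EY).round(4)
E
python3 - <<'E'
from h import *
import pickle
t=shot("top");s=ctrl.get_state();p=s["position"];Rm=R.from_rotvec(s["tool_rot"]).as_matrix()
print(p,"clamp",cl(p),"tool y angle",np.degrees(np.arctan2(Rm[1,1],Rm[0,1])),"z",Rm[:,2].round(4),"q",s["joint_positions"].round(2),s["grip_width"],s["ft_force"])
save("t3",t["im"]);pickle.dump(t,open("t3.pkl","wb"))
for n,q in(("top0","top.pkl"),("now","t3.pkl")):
  c=pickle.load(open(q,"rb"))
  print(n,"red",mask(c,(0,180,90),(3,255,255),(230,200,380,320)),"white",mask(c,(0,0,150),(180,60,255),(220,220,330,280)),"trig",mask(c,(5,200,120),(14,255,255),(160,230,205,280)))
E
```

```text
[0.47692223 0.1341356  0.22734549] clamp (np.float64(0.0394), np.float64(-0.0006)) tool y angle 7.0882031208071075 z [-4.e-04 -1.e-04 -1.e+00] q [-0.75 -0.02  0.41  1.83  0.01  1.33 -0.21] 0.004457745886950721 [ 1.29408367 -0.73875235  0.95412901]
top0 red [([329, 231, 11, 22, 166], array([334.3, 241.5]))] white [([301, 231, 9, 29, 165], array([305.4, 245.2])), ([227, 232, 76, 39, 1327], array([265. , 250.7])), ([310, 245, 17, 5, 48], array([318.4, 246.9]))] trig [([182, 252, 8, 14, 89], array([185.2, 258.3]))]
now red [([330, 231, 10, 22, 170], array([334.4, 241.4]))] white [([220, 226, 19, 5, 22], array([229.8, 228.6])), ([227, 232, 101, 39, 1930], array([270.5, 250.8]))] trig []
```

Call:
jog_arm([
  [0, 0, 0, -0.05, 0, 0, 0],
  [0, 0, 0, -0.11, 0, 0, 0],
  [0, 0, 0, -0.18, 0, 0, 0],
  [0, 0, 0, -0.23, 0, 0, 0],
  [0, 0, 0, -0.24, 0, 0, 0],
])

```text
time: 12.62
position: [0.4737, 0.1335, 0.1034]
tool_rot: [-2.077, -2.353, 0.011]
ft_force: [-0.9, 0.4, 0.6]
grip_width: 0.008
grip_force: 0.0
```

Call:
jog_arm([
  [0, 0, 0, 0, 0, 0, 0],
  [0, 0, 0, 0, 0, 0, 0],
  [0, -0.0005, 0.004, 0, 0, 0, 0],
  [0, -0.001, 0.008, 0, 0, 0, 0],
  [0, -0.001, 0.008, 0, 0, 0, 0],
])

```text
time: 13.03
position: [0.4774, 0.1404, 0.1091]
tool_rot: [2.076, 2.357, 0.004]
ft_force: [0.1, 0.3, -0.3]
grip_width: 0.01
grip_force: 0.0
```

Call:
jog_arm([
  [0, -0.0015, 0.012, 0, 0, 0, 0],
  [0, -0.003, 0.024, 0, 0, 0, 0],
  [0, -0.0045, 0.036, 0, 0, 0, 0],
  [0, -0.006, 0.048, 0, 0, 0, 0],
  [0, -0.0075, 0.06, 0, 0, 0, 0],
])

```text
time: 13.45
position: [0.4731, 0.1693, 0.1079]
tool_rot: [2.077, 2.355, -0.0]
ft_force: [1.9, -5.0, 3.5]
grip_width: 0.003
grip_force: 2.7
```

Call:
jog_arm([
  [0, -0.001, 0.008, 0, 0, 0, 0],
  [0, -0.002, 0.016, 0, 0, 0, 0],
  [0, -0.002, 0.016, 0, 0, 0, 0],
  [0, -0.002, 0.016, 0, 0, 0, 0],
  [0, -0.002, 0.016, 0, 0, 0, 0],
])

```text
time: 13.87
position: [0.472, 0.177, 0.1074]
tool_rot: [2.077, 2.356, -0.001]
ft_force: [2.3, -4.2, 0.3]
grip_width: 0.004
grip_force: 2.5
```

```bash
cat >> h.py <<'E'
def rep():
    t=shot("top");s=ctrl.get_state();x,y=cl(s["position"]);print("t",s["time"],"tcp clamp",x,y,"z",s["position"][2].round(4),"theta",(.1759-np.arcsin((x-.0145+.002)/.12)).round(3),"pull",(s["ft_force"][:2]@EX).round(2),"F",s["ft_force"].round(1))
    hsv=cv2.cvtColor(t["im"],cv2.COLOR_BGR2HSV);m=cv2.inRange(hsv,(0,170,80),(3,255,255));m[:, :230]=0;m[:,380:]=0;m[:200]=0;m[320:]=0
    v,u=np.nonzero(m);w=onz(t,u.mean(),v.mean(),.100) if len(u) else [0,0];print("red n",len(u),u.mean().round(2),v.mean().round(2),"clamp",cl(w),"u range",np.percentile(u,[3,97]))
    return t
E
python3 -c "
from h import *
t=rep();save('t4',t['im'])
import pickle
c=pickle.load(open('top.pkl','rb'))
for u in(308,309,310,311,312):print(u,cl(onz(c,u,245,.110)),cl(onz(c,u,245,.104)))
"
```

```text
t 13.9167 tcp clamp -0.0038 -0.0001 z 0.1074 theta 0.312 pull 4.17 F [ 2.2 -3.9  1.1]
red n 177 329.88 242.51 clamp (np.float64(0.2337), np.float64(0.0008)) u range [326. 334.]
308 (np.float64(0.2004), np.float64(0.0003)) (np.float64(0.2002), np.float64(0.0011))
309 (np.float64(0.2019), np.float64(0.0001)) (np.float64(0.2017), np.float64(0.0009))
310 (np.float64(0.2034), np.float64(-0.0001)) (np.float64(0.2032), np.float64(0.0007))
311 (np.float64(0.2049), np.float64(-0.0003)) (np.float64(0.2047), np.float64(0.0005))
312 (np.float64(0.2064), np.float64(-0.0005)) (np.float64(0.2062), np.float64(0.0003))
```

The first stroke works: trigger at about 0.31 rad, a pull of 4 N, and the jaw advanced about 7 mm. The cheek face is about 20 mm further on. Next stroke.

Call:
jog_arm([
  [0, 0.0025, -0.02, 0, 0, 0, 0],
  [0, 0.005, -0.04, 0, 0, 0, 0],
  [0, 0.0075, -0.06, 0, 0, 0, 0],
  [0, 0.0095, -0.076, 0, 0, 0, 0],
  [0, 0.0095, -0.076, 0, 0, 0, 0],
])

```text
time: 14.33
position: [0.4762, 0.1374, 0.1074]
tool_rot: [-2.081, -2.353, 0.001]
ft_force: [0.7, -0.9, 0.5]
grip_width: 0.005
grip_force: 0.0
```

```bash
python3 -c "
from h import *
rep()"
```

```text
t 14.3833 tcp clamp 0.0347 -0.0007 z 0.1075 theta -0.01 pull 0.27 F [-0.3 -0.3 -0.4]
red n 177 330.02 242.45 clamp (np.float64(0.234), np.float64(0.0009)) u range [326. 334.]
```

Call:
jog_arm([
  [0, -0.002, 0.016, 0, 0, 0, 0],
  [0, -0.004, 0.032, 0, 0, 0, 0],
  [0, -0.006, 0.048, 0, 0, 0, 0],
  [0, -0.008, 0.064, 0, 0, 0, 0],
  [0, -0.0095, 0.077, 0, 0, 0, 0],
])

```text
time: 14.8
position: [0.4717, 0.1783, 0.1074]
tool_rot: [2.075, 2.357, -0.002]
ft_force: [2.3, -6.7, -1.8]
grip_width: 0.005
grip_force: 3.3
```

Call:
jog_arm([
  [0, 0, 0, 0, 0, 0, 0],
  [0, 0, 0, 0, 0, 0, 0],
  [0, 0, 0, 0, 0, 0, 0],
  [0, 0, 0, 0, 0, 0, 0],
  [0, 0, 0, 0, 0, 0, 0],
])

```text
time: 15.22
position: [0.4717, 0.1782, 0.1072]
tool_rot: [2.076, 2.357, -0.001]
ft_force: [1.9, -5.6, 0.4]
grip_width: 0.004
grip_force: 2.5
```

```bash
python3 -c "
from h import *
rep()"
```

```text
t 15.2667 tcp clamp -0.0049 -0.0002 z 0.1072 theta 0.321 pull 4.6 F [ 2.  -4.4  0.4]
red n 178 323.15 243.49 clamp (np.float64(0.2233), np.float64(0.0008)) u range [319. 327.]
```

Call:
jog_arm([
  [0, 0.0025, -0.02, 0, 0, 0, 0],
  [0, 0.005, -0.04, 0, 0, 0, 0],
  [0, 0.0075, -0.06, 0, 0, 0, 0],
  [0, 0.0095, -0.077, 0, 0, 0, 0],
  [0, 0.0095, -0.077, 0, 0, 0, 0],
])

```text
time: 15.68
position: [0.4764, 0.1375, 0.1075]
tool_rot: [-2.081, -2.353, 0.0]
ft_force: [-0.2, -0.5, 1.0]
grip_width: 0.005
grip_force: 0.0
```

Call:
jog_arm([
  [0, -0.0015, 0.012, 0, 0, 0, 0],
  [0, -0.003, 0.024, 0, 0, 0, 0],
  [0, -0.0045, 0.036, 0, 0, 0, 0],
  [0, -0.006, 0.048, 0, 0, 0, 0],
  [0, -0.007, 0.056, 0, 0, 0, 0],
])

```text
time: 16.1
position: [0.4731, 0.1684, 0.1078]
tool_rot: [2.075, 2.357, 0.0]
ft_force: [2.0, -5.1, 3.0]
grip_width: 0.005
grip_force: 2.8
```

```bash
python3 -c "
from h import *
rep()"
```

```text
t 16.15 tcp clamp 0.0043 -0.0002 z 0.1077 theta 0.244 pull 2.91 F [ 1.  -2.8  2.5]
red n 173 319.13 243.76 clamp (np.float64(0.2172), np.float64(0.0012)) u range [315. 323.]
```

Call:
jog_arm([
  [0, -0.001, 0.008, 0, 0, 0, 0],
  [0, -0.0015, 0.013, 0, 0, 0, 0],
  [0, -0.0025, 0.021, 0, 0, 0, 0],
  [0, -0.0025, 0.021, 0, 0, 0, 0],
  [0, -0.0025, 0.021, 0, 0, 0, 0],
])

```text
time: 16.57
position: [0.4718, 0.1775, 0.1073]
tool_rot: [2.077, 2.356, -0.001]
ft_force: [1.9, -4.6, 1.4]
grip_width: 0.005
grip_force: 2.7
```

```bash
python3 -c "
from h import *
t=rep();import pickle;pickle.dump(t,open('t5.pkl','wb'))"
```

```text
t 16.6167 tcp clamp -0.0042 -0.0002 z 0.1073 theta 0.316 pull 4.3 F [ 2.3 -4.   1.7]
red n 175 316.78 244.02 clamp (np.float64(0.2136), np.float64(0.0013)) u range [313. 321.]
```

```bash
python3 -c "
from h import *
import pickle
for f in('top.pkl','t5.pkl'):
  c=pickle.load(open(f,'rb'))
  for v in(237,251):
    print(f,v,[(u,)+tuple(int(x) for x in c['im'][v,u]) for u in range(296,330)])
"
```

```text
top.pkl 237 [(296, 182, 204, 204), (297, 179, 201, 200), (298, 169, 188, 186), (299, 143, 159, 160), (300, 115, 129, 134), (301, 125, 139, 146), (302, 160, 175, 179), (303, 186, 204, 205), (304, 196, 215, 211), (305, 201, 216, 215), (306, 190, 208, 204), (307, 154, 172, 173), (308, 113, 133, 148), (309, 90, 130, 159), (310, 98, 140, 175), (311, 95, 138, 178), (312, 97, 142, 180), (313, 97, 140, 176), (314, 94, 138, 178), (315, 99, 142, 180), (316, 98, 142, 180), (317, 98, 142, 179), (318, 98, 142, 178), (319, 97, 141, 180), (320, 95, 140, 179), (321, 101, 143, 181), (322, 100, 143, 181), (323, 95, 139, 178), (324, 97, 143, 181), (325, 98, 143, 181), (326, 96, 141, 179), (327, 92, 135, 174), (328, 77, 115, 161), (329, 52, 73, 153)]
top.pkl 251 [(296, 173, 193, 189), (297, 194, 215, 213), (298, 204, 219, 218), (299, 200, 218, 217), (300, 187, 206, 203), (301, 146, 160, 159), (302, 108, 117, 117), (303, 115, 127, 124), (304, 161, 175, 173), (305, 192, 211, 208), (306, 200, 218, 217), (307, 195, 216, 212), (308, 181, 197, 193), (309, 143, 159, 158), (310, 111, 125, 133), (311, 98, 118, 1
[... 1127 characters left out ...]
 189, 187), (297, 189, 210, 209), (298, 195, 217, 216), (299, 195, 215, 216), (300, 183, 204, 203), (301, 147, 164, 163), (302, 106, 118, 117), (303, 111, 122, 121), (304, 158, 175, 174), (305, 186, 208, 208), (306, 195, 216, 217), (307, 193, 216, 214), (308, 179, 199, 198), (309, 147, 162, 164), (310, 106, 125, 136), (311, 88, 114, 138), (312, 77, 101, 146), (313, 53, 72, 159), (314, 29, 45, 175), (315, 26, 31, 190), (316, 24, 40, 196), (317, 19, 33, 199), (318, 33, 40, 203), (319, 33, 35, 196), (320, 15, 32, 176), (321, 32, 37, 139), (322, 33, 30, 85), (323, 31, 27, 42), (324, 42, 45, 67), (325, 28, 65, 118), (326, 10, 84, 174), (327, 9, 108, 218), (328, 10, 116, 225), (329, 10, 112, 223)]
```

The pad–cheek gap is about 5 mm (3.4 px) and the cheek gap about 4.4 mm, so about 14 mm of jaw travel remains for a 4.5 mm press. Stroke 4, in two halves.

Call:
jog_arm([
  [0, 0.0025, -0.02, 0, 0, 0, 0],
  [0, 0.005, -0.04, 0, 0, 0, 0],
  [0, 0.0075, -0.06, 0, 0, 0, 0],
  [0, 0.0095, -0.077, 0, 0, 0, 0],
  [0, 0.0095, -0.077, 0, 0, 0, 0],
])

```text
time: 17.03
position: [0.4763, 0.1374, 0.1074]
tool_rot: [-2.081, -2.353, 0.0]
ft_force: [-0.0, 0.0, 0.2]
grip_width: 0.007
grip_force: 0.0
```

Call:
jog_arm([
  [0, -0.0015, 0.012, 0, 0, 0, 0],
  [0, -0.003, 0.024, 0, 0, 0, 0],
  [0, -0.0045, 0.036, 0, 0, 0, 0],
  [0, -0.006, 0.048, 0, 0, 0, 0],
  [0, -0.007, 0.056, 0, 0, 0, 0],
])

```text
time: 17.45
position: [0.4731, 0.1682, 0.1078]
tool_rot: [2.075, 2.357, -0.0]
ft_force: [1.5, -6.8, 4.6]
grip_width: 0.004
grip_force: 3.3
```

```bash
cat >> h.py <<'E'
def edges(c):
    # sub-pixel crossings along rows parallel to the bar (image rows 237 and 251 at cheek)
    out=[]
    for v in(236,237,238,250,251,252):
        I=c["im"][v].astype(float);b=I[:,0];g=I[:,1];r=I[:,2];wh=np.minimum(b,g)
        rd=r-g; og=g
        W=[u for u in range(290,330) if wh[u]>150 and wh[u+1]<=150]; last=W[-1]; we=last+(wh[last]-150)/(wh[last]-wh[last+1])
        grooves=[u for u in range(288,last-1) if wh[u]<=150]
        gd=sum(max(0,195-wh[u])/105 for u in range(294,305))
        k=np.argmax(rd[300:330])+300; L=next(u for u in range(k,295,-1) if rd[u]<=105);le=L+(105-rd[L])/(rd[L+1]-rd[L])
        Q=next(u for u in range(k,345) if rd[u]<=60)
        o=next(u for u in range(Q,350) if g[u]>75);oe=o-1+(75-g[o-1])/(g[o]-g[o-1])
        out.append((we,le,oe,oe-le,gd))
    o=np.array(out);print("cheek edge, red edge, orange edge, red-to-orange, groove(px)\n",o.round(1).tolist(),"\nmean",o.mean(0).round(2))
E
python3 -c "
from h import *
import pickle
edges(pickle.load(open('t5.pkl','rb')))
edges(rep())"
```

```text
cheek edge, red edge, orange edge, red-to-orange, groove(px)
 [[306.9, 311.6, 323.3, 11.7, 2.5], [307.2, 311.8, 323.5, 11.7, 2.1], [307.3, 311.9, 323.5, 11.6, 1.5], [308.6, 313.3, 325.4, 12.1, 4.7], [308.9, 313.4, 325.5, 12.1, 4.2], [309.2, 313.4, 325.8, 12.4, 3.7]] 
mean [308.03 312.58 324.51  11.94   3.1 ]
t 17.5 tcp clamp 0.0046 -0.0001 z 0.1078 theta 0.242 pull 4.59 F [ 1.1 -4.5  3.1]
red n 168 313.38 244.49 clamp (np.float64(0.2083), np.float64(0.0013)) u range [309. 317.]
cheek edge, red edge, orange edge, red-to-orange, groove(px)
 [[306.8, 308.6, 319.2, 10.6, 2.3], [307.0, 308.7, 319.6, 10.8, 2.0], [307.0, 308.8, 319.6, 10.8, 1.5], [308.4, 310.4, 321.2, 10.8, 4.5], [308.7, 310.6, 321.3, 10.7, 4.0], [309.0, 310.7, 321.7, 11.0, 3.5]] 
mean [307.85 309.63 320.4   10.77   2.95]
```

Call:
jog_arm([
  [0, -0.001, 0.008, 0, 0, 0, 0],
  [0, -0.0015, 0.013, 0, 0, 0, 0],
  [0, -0.0025, 0.021, 0, 0, 0, 0],
  [0, -0.0025, 0.021, 0, 0, 0, 0],
  [0, -0.0025, 0.021, 0, 0, 0, 0],
])

```text
time: 17.92
position: [0.4719, 0.1771, 0.1073]
tool_rot: [2.076, 2.356, -0.002]
ft_force: [1.6, -6.1, 2.2]
grip_width: 0.007
grip_force: 3.2
```

```bash
python3 -c "
from h import *
edges(rep())"
```

```text
t 17.9667 tcp clamp -0.0039 -0.0002 z 0.1073 theta 0.313 pull 5.74 F [ 2.6 -5.5  1.6]
red n 166 311.35 244.72 clamp (np.float64(0.2052), np.float64(0.0014)) u range [307. 315.]
cheek edge, red edge, orange edge, red-to-orange, groove(px)
 [[304.8, 306.7, 317.2, 10.6, 1.3], [305.0, 306.8, 317.4, 10.6, 1.2], [305.0, 306.8, 317.6, 10.8, 1.1], [306.4, 308.5, 319.1, 10.5, 2.9], [306.7, 308.6, 319.2, 10.5, 2.6], [307.0, 308.7, 319.4, 10.7, 2.2]] 
mean [305.82 307.68 318.3   10.63   1.87]
```

Contact is made: the cheek edge moved 2.2 px and the groove is closing. About 5 mm more jaw travel is needed. Releasing, then stroke 5 in small steps.

Call:
jog_arm([
  [0, 0.0025, -0.02, 0, 0, 0, 0],
  [0, 0.005, -0.04, 0, 0, 0, 0],
  [0, 0.0075, -0.06, 0, 0, 0, 0],
  [0, 0.0095, -0.077, 0, 0, 0, 0],
  [0, 0.0095, -0.077, 0, 0, 0, 0],
])

```text
time: 18.38
position: [0.4763, 0.1376, 0.1074]
tool_rot: [-2.081, -2.353, 0.0]
ft_force: [0.8, -0.1, 0.4]
grip_width: 0.003
grip_force: 0.0
```

```bash
python3 -c "
from h import *
edges(rep())"
```

```text
t 18.4333 tcp clamp 0.0346 -0.0006 z 0.1076 theta -0.009 pull -0.37 F [ 0.3  0.4 -0.3]
red n 168 311.43 244.74 clamp (np.float64(0.2053), np.float64(0.0013)) u range [307.01 315.  ]
cheek edge, red edge, orange edge, red-to-orange, groove(px)
 [[304.9, 306.6, 317.5, 10.9, 1.1], [305.1, 306.7, 317.4, 10.6, 0.9], [305.1, 306.8, 317.5, 10.7, 0.9], [306.5, 308.4, 319.5, 11.1, 2.5], [306.9, 308.6, 319.5, 10.9, 2.1], [307.1, 308.8, 319.6, 10.9, 1.8]] 
mean [305.93 307.64 318.49  10.85   1.53]
```

Call:
jog_arm([
  [0, -0.001, 0.008, 0, 0, 0, 0],
  [0, -0.002, 0.016, 0, 0, 0, 0],
  [0, -0.003, 0.024, 0, 0, 0, 0],
  [0, -0.0035, 0.03, 0, 0, 0, 0],
  [0, -0.0035, 0.03, 0, 0, 0, 0],
])

```text
time: 18.85
position: [0.4746, 0.1556, 0.1077]
tool_rot: [2.075, 2.358, 0.001]
ft_force: [0.0, -2.8, 1.6]
grip_width: 0.001
grip_force: 1.3
```

```bash
python3 -c "
from h import *
edges(rep())"
```

```text
t 18.9 tcp clamp 0.0183 -0.0002 z 0.1077 theta 0.128 pull 2.78 F [-0.3 -2.8  1.6]
red n 166 311.38 244.49 clamp (np.float64(0.2053), np.float64(0.0017)) u range [307. 315.]
cheek edge, red edge, orange edge, red-to-orange, groove(px)
 [[304.8, 306.6, 317.4, 10.8, 1.0], [305.1, 306.7, 317.4, 10.7, 1.0], [305.1, 306.8, 317.6, 10.8, 0.9], [306.5, 308.4, 319.3, 10.9, 2.6], [306.8, 308.6, 319.5, 10.9, 2.2], [307.1, 308.7, 319.7, 11.0, 1.7]] 
mean [305.89 307.64 318.49  10.85   1.56]
```

Call:
jog_arm([
  [0, -0.0005, 0.004, 0, 0, 0, 0],
  [0, -0.001, 0.008, 0, 0, 0, 0],
  [0, -0.0015, 0.012, 0, 0, 0, 0],
  [0, -0.0015, 0.012, 0, 0, 0, 0],
  [0, -0.0015, 0.012, 0, 0, 0, 0],
])

```text
time: 19.32
position: [0.4741, 0.1601, 0.1077]
tool_rot: [2.077, 2.356, -0.0]
ft_force: [0.1, -4.2, 2.7]
grip_width: 0.004
grip_force: 2.2
```

```bash
python3 -c "
from h import *
edges(rep())"
```

```text
t 19.3667 tcp clamp 0.0133 -0.0002 z 0.1077 theta 0.169 pull 5.04 F [ 0.7 -5.   3.1]
red n 171 311.44 244.58 clamp (np.float64(0.2053), np.float64(0.0016)) u range [307. 315.]
cheek edge, red edge, orange edge, red-to-orange, groove(px)
 [[304.9, 306.6, 317.2, 10.6, 1.1], [305.0, 306.7, 317.4, 10.7, 1.1], [305.1, 306.8, 317.6, 10.8, 0.9], [306.4, 308.4, 319.1, 10.7, 2.6], [306.8, 308.6, 319.4, 10.8, 2.1], [307.0, 308.7, 319.3, 10.6, 1.8]] 
mean [305.9  307.64 318.34  10.7    1.6 ]
```

Call:
jog_arm([
  [0, -0.0005, 0.004, 0, 0, 0, 0],
  [0, -0.001, 0.008, 0, 0, 0, 0],
  [0, -0.0015, 0.012, 0, 0, 0, 0],
  [0, -0.0015, 0.012, 0, 0, 0, 0],
  [0, -0.0015, 0.012, 0, 0, 0, 0],
])

```text
time: 19.78
position: [0.4733, 0.1659, 0.1076]
tool_rot: [2.077, 2.356, -0.0]
ft_force: [0.4, -5.0, 3.4]
grip_width: 0.008
grip_force: 2.5
```

```bash
python3 -c "
from h import *
edges(rep())"
```

```text
t 19.8333 tcp clamp 0.0074 -0.0002 z 0.1076 theta 0.218 pull 4.37 F [ 1.3 -4.2  3.9]
red n 167 310.48 244.66 clamp (np.float64(0.2039), np.float64(0.0016)) u range [306. 315.]
cheek edge, red edge, orange edge, red-to-orange, groove(px)
 [[304.0, 305.7, 316.3, 10.6, 0.8], [304.1, 305.8, 316.6, 10.9, 0.8], [304.1, 305.9, 316.5, 10.6, 0.6], [305.8, 307.6, 318.4, 10.8, 1.9], [306.0, 307.7, 318.3, 10.6, 1.6], [306.0, 307.8, 318.6, 10.8, 1.1]] 
mean [305.   306.75 317.46  10.71   1.11]
```

Call:
jog_arm([
  [0, -0.0005, 0.004, 0, 0, 0, 0],
  [0, -0.001, 0.008, 0, 0, 0, 0],
  [0, -0.0012, 0.01, 0, 0, 0, 0],
  [0, -0.0012, 0.01, 0, 0, 0, 0],
  [0, -0.0012, 0.01, 0, 0, 0, 0],
])

```text
time: 20.25
position: [0.4728, 0.1701, 0.1075]
tool_rot: [2.078, 2.355, -0.002]
ft_force: [-0.1, -5.6, 4.4]
grip_width: 0.004
grip_force: 3.3
```

```bash
python3 -c "
from h import *
edges(rep())"
```

```text
t 20.3 tcp clamp 0.0032 -0.0002 z 0.1075 theta 0.253 pull 5.88 F [ 0.3 -5.9  3.8]
red n 157 310.22 244.81 clamp (np.float64(0.2034), np.float64(0.0015)) u range [306. 314.]
cheek edge, red edge, orange edge, red-to-orange, groove(px)
 [[303.7, 305.6, 315.7, 10.1, 1.0], [304.1, 305.7, 315.6, 9.9, 0.8], [304.0, 305.8, 315.7, 9.9, 0.7], [305.4, 307.4, 317.5, 10.1, 1.8], [305.8, 307.6, 317.6, 10.0, 1.5], [305.9, 307.7, 317.6, 9.9, 1.1]] 
mean [304.81 306.64 316.61   9.97   1.15]
```

Call:
jog_arm([
  [0, -0.0005, 0.004, 0, 0, 0, 0],
  [0, -0.001, 0.008, 0, 0, 0, 0],
  [0, -0.001, 0.008, 0, 0, 0, 0],
  [0, -0.001, 0.008, 0, 0, 0, 0],
  [0, -0.001, 0.008, 0, 0, 0, 0],
])

```text
time: 20.72
position: [0.4723, 0.1736, 0.1074]
tool_rot: [2.078, 2.354, -0.003]
ft_force: [1.6, -7.2, 3.0]
grip_width: 0.005
grip_force: 3.8
```

```bash
python3 -c "
from h import *
edges(rep())"
```

```text
t 20.7667 tcp clamp -0.0003 -0.0002 z 0.1074 theta 0.283 pull 7.98 F [ 0.8 -7.9  2.7]
red n 156 310.11 244.9 clamp (np.float64(0.2032), np.float64(0.0013)) u range [306. 314.]
cheek edge, red edge, orange edge, red-to-orange, groove(px)
 [[303.7, 305.6, 315.0, 9.4, 1.0], [304.0, 305.7, 315.3, 9.5, 0.9], [304.1, 305.8, 315.5, 9.7, 0.7], [305.3, 307.4, 316.9, 9.4, 2.0], [305.7, 307.6, 317.2, 9.6, 1.6], [306.0, 307.7, 317.0, 9.3, 1.2]] 
mean [304.8  306.64 316.14   9.5    1.22]
```

The cheek is home: its edge stays at 304.8 while the force rises from 5 to 8 N, and the pad is pressed in by about 2.8 mm. A last 5 mm of trigger pull should give about 4 mm.

Call:
jog_arm([
  [0, -0.0003, 0.003, 0, 0, 0, 0],
  [0, -0.0006, 0.006, 0, 0, 0, 0],
  [0, -0.001, 0.009, 0, 0, 0, 0],
  [0, -0.0013, 0.011, 0, 0, 0, 0],
  [0, -0.0013, 0.011, 0, 0, 0, 0],
])

```text
time: 21.18
position: [0.4717, 0.1781, 0.107]
tool_rot: [2.077, 2.353, -0.005]
ft_force: [1.3, -8.3, 1.2]
grip_width: 0.005
grip_force: 4.6
```

Call:
jog_arm([
  [0, 0, 0, 0, 0, 0, 0],
  [0, 0, 0, 0, 0, 0, 0],
  [0, 0, 0, 0, 0, 0, 0],
  [0, 0, 0, 0, 0, 0, 0],
  [0, 0, 0, 0, 0, 0, 0],
])

```text
time: 21.6
position: [0.4718, 0.1781, 0.1071]
tool_rot: [2.078, 2.353, -0.005]
ft_force: [2.9, -9.5, 1.6]
grip_width: 0.01
grip_force: 4.5
```

```bash
python3 -c "
from h import *
t=rep();edges(t)
w=onz(t,265,250.7,.108)
for n,c in(('now',t),):
  print([(a,b.tolist()) for a,b in mask(c,(105,120,60),(130,255,255),(470,200,530,320),30)],[(a,b.tolist()) for a,b in mask(c,(0,0,0),(180,255,45),(470,200,530,320))])
  print('white',[(a,b.tolist()) for a,b in mask(c,(0,0,150),(180,60,255),(220,220,312,280),100)])
"
```

```text
t 21.65 tcp clamp -0.0048 -0.0002 z 0.1071 theta 0.321 pull 9.22 F [ 2.9 -8.9  1.8]
red n 148 309.89 244.89 clamp (np.float64(0.2029), np.float64(0.0014)) u range [306.   313.59]
cheek edge, red edge, orange edge, red-to-orange, groove(px)
 [[303.7, 305.6, 314.5, 8.9, 1.1], [303.9, 305.7, 314.6, 8.9, 1.0], [304.0, 305.8, 314.7, 8.9, 0.8], [305.3, 307.4, 316.4, 9.0, 2.0], [305.6, 307.6, 316.5, 8.9, 1.6], [305.9, 307.6, 316.4, 8.8, 1.3]] 
mean [304.75 306.62 315.51   8.89   1.29]
[([497, 239, 17, 15, 208], [505.0, 245.9])] [([498, 217, 17, 14, 150], [506.4, 223.6]), ([494, 288, 17, 14, 181], [501.9, 294.2])]
white [([227, 232, 80, 39, 1713], [267.5, 251.0])]
```

```bash
python3 -c "
from h import *
s=shot('scene')
save('s3',np.hstack([cv2.resize(s['im'][295:425,140:260],(480,520),interpolation=cv2.INTER_CUBIC),cv2.resize(s['im'][170:300,270:350],(320,520),interpolation=cv2.INTER_CUBIC)]))"
```

```text
(no output)
```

View pics/s3.png

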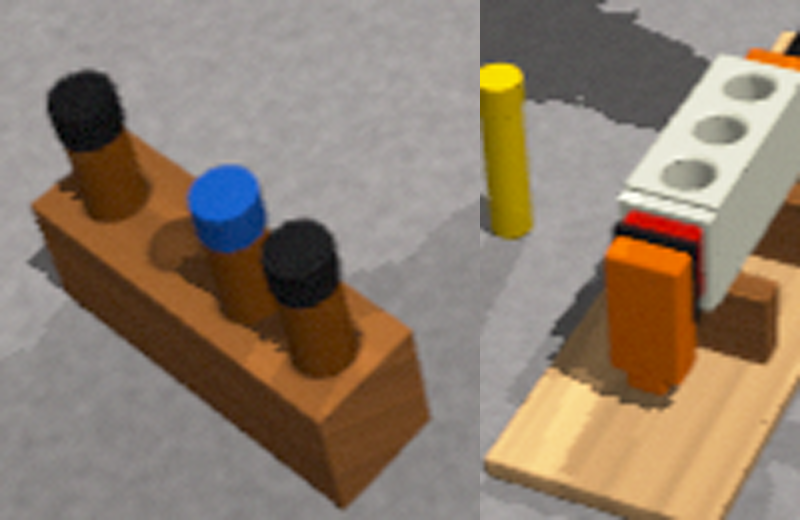

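The blue cap's top at (225,168) is level with the line through the black caps (about 171), so the vial is fully down. The cheek is closed against the rack with the red pad on it. Handing in.

```bash
python3 -c "
from bench import ctrl
print(ctrl.close_job())"
```

```text
the job is handed in; nothing more can be done
None
```

I handed the job in after about 22 s of the 64 s allowed: the blue-capped vial is down in a middle hole of the wooden rack and released, the cheek is home, and the trigger is still held pulled (about 0.32 rad, 9 N) with the pad pressed in about 4 mm as estimated from the camera images. The judge's verdict was not shown.

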